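# Jack up the front of the weighing table and hold it

### The arm

A 6-joint arm with a two-finger parallel gripper is mounted at the origin on a cart in front of the work surface, level with it; the furniture and walls round the work are solid. World frame = base frame: x ahead of the robot, y to its left, z up, the work surface at z = 0. Lengths are in m, angles in rad, forces in N, time in s.
With the tool pointing down it reaches from about 0.3 to 0.775 m from the base axis. Payload 14.6 kg.
Tool frame: the origin (TCP) lies on the centre line of the jaws, within the pads' length; the fingertips stand 14 mm ahead of it and the grasp point (between the pads) lies 5 mm behind it; z points along the fingers, y is the direction in which the jaws open and shut (so a half turn about z gives the same grasp; the last joint's range is limited). The gripper opens to 85 mm and grips with 20 to 120 N. Pads are 22 mm wide; open, the fingers measure 114 mm over their backs; the gripper's body (76 mm by 85 mm) begins 54 mm behind the grasp point. The pads swing forward as they close: fully open they stand 13 mm farther back than shut.
Start: joints at [-1.256, 0.3, 1.521, -0, 1.321, -0.067], TCP at [0.205, -0.51, 0.245] pointing down, gripper open.
Joint ranges: [-3.03, 3.03], [-0.79, 2.21], [0.23, 2.52], [-1.04, 4.18], [0, 3.07], [-2.55, 2.55]. Speed limits (rad/s): [2.22, 2.22, 2.57, 3.14, 3.14, 3.14].

### API

Orientations are given as a rotation vector (axis times angle).
In Python, from rig import ctrl, eyes, workorder gives the robot as it stands.
- The arm moves only by the tool step_arm, never from a script. Its arguments are lists of equal length, an entry for each row: "offset": the shift along the tool's x, y, z each as a share of 0.15 m, from -1 to 1, a list of three; "dr": the turn, a rotation vector about the tool's x, y, z each as a share of 45 degrees, from -1 to 1, a list of three; "grip": the closure, from -1 (fully open) to 1 (shut). In form: {"offset": [[tx, ty, tz], ...], "dr": [[rx, ry, rz], ...], "grip": [grip, ...]}. A call has 1 to 20 rows; each row is the pose to reach, as a shift and turn from the pose measured when the call began, along the tool's axes at that moment; what a row does not reach only later rows make up. A row lasts 1/10 s, in which the tool goes at most 50 mm and 8.59 degrees, less where a joint would pass 70% of its speed; a pose out of reach is approached as far as the arm can. A call with a number of a shift or a turn outside -1 to 1 is refused whole. A call with a gripper value outside its range is refused whole. The fingers move at their own pace and stop on an object; the grip force is fixed at half the most. Time passes only in rows, so rows that repeat a pose let the fingers close. It gives the time, the measured TCP pose, the force and the opening at its end, in the units of the state.
- ctrl.read_state(): the state, without advancing time (a new reading comes with each control period).
- eyes.get_image(name): name is "scene" or "top"; returns the picture (420x560x3 uint8, red, green, blue); there is no depth.
- eyes.camera_params(name): a dict with "fx", "fy", "cx", "cy" (pixels), "D" ([k1, k2, p1, p2, k3] as OpenCV has them; the pictures are not rectified), "xyz" and "rotation" of the camera in the world. Camera axes: x right, y up, looking along -z (the intrinsics and any distortion apply to the point x, -y, -z); pixel columns grow to the right and rows downward; lengths in m; the calibration is good to about 2 mm. A picture is of the moment at which its call begins. camera_params takes no time and is no camera call.
- workorder.close_job(): hands the job in, once; it reports no verdict.
The state is a dict: "time": time; "joint_positions": joint angles; "qd": joint speeds; "tau": joint torques, N m; "tool_pos": TCP position; "orientation": TCP orientation; "force": force on the tool from outside, world axes, zero at the start; "moment": the same for the moment, N m; "grip_width": opening from 0.0 (shut) to 1.0 (fully open).
Only numpy, scipy, OpenCV 4.12 (cv2) and the standard library are available. Lean on these libraries where they do the work, as an engineer would, in place of code of your own. Each camera call takes 0.05 s, during which the arm holds its last target. There are 200 camera calls.

### The job

A colleague needs the front of the stone weighing table raised to change a levelling foot. Pick up the small lever jack, stand it flat on the bench with its round saddle centred under the table's round lift lug, then press the jack's handle right down so that the jack alone lifts the table, and finish while still holding the handle down. Do not push or lift the table with the arm, and leave the other things on the bench where they stand.

Things in the scene. Friction and masses are not known exactly. Their poses are not given: they have to be found in the camera images.
- table: Stone slab with a low white balance on it (top 143 mm), hinged at its back edge to fixed posts. Origin on the bench below the lift lug's centre; z up; +x from the lug into the table. Slab: x 28 to 150, y -90 to 140, z 72 to 101 mm. Two front feet, 26 mm wide, at x 50, y -70 and 120 mm. Position and yaw vary.
- lift_pad (a point): Centre of the flat underside of the lift lug: a level steel disc 42 mm across, 10 mm thick, a ring turned in its top, sticking out of the slab's front edge; underside 68 mm above the bench, free below. The square bracket with a bubble level, 85 mm to its +y side, is not the lug.
- table_top (a joint): Tilt of the slab about its back hinge, 148 mm from the lug: 0 = front down on its feet, grows as the front rises; 0.1 rad is about 15 mm at the lug. It falls back by its own weight: the lug bears down with about 12 to 22 N.
- jack: Loose lever jack, about 0.8 kg. Origin under the base plate, below the middle of the grey pump block; z up, +x to the saddle, -x to the handle. Base plate x -70 to 85, y -35 to 35, 8 mm thick. Pump block x -20 to 20, 36 mm wide in y, top at z 75: gripped across its 36 mm from above. Ram housing 36 mm across at x 60, to z 41 mm.
- jack_grip (a point): Centre of the pump block's grip: 50 mm above the jack's underside, on the jack's origin axis.
- saddle (a point): Centre of the top face of the jack's saddle, a round disc 32 mm across on the ram at jack x = +60 mm; 58 mm above the jack's underside while the handle is up, so 10 mm below the lug when set under it. It rises 38 mm per rad of handle travel, 25 mm in all.
- paddle (a point): Centre of the top face of the black paddle (40 long, 44 wide, 12 mm thick) at the handle's end, to be pressed down. The handle turns about a pin at jack x -30, z 52 mm; pin to paddle middle 98 mm. Handle up: paddle slopes up to the rear 0.48 rad, top 102 mm high; fully down: slopes 0.17 rad the other way, top 41 mm high.
- jack_handle (a joint): Angle of the pump handle: 0 = up, 0.65 rad = fully down at its stop. A spring and the load push it back up as soon as it is let go; there is no ratchet, so one full stroke lifts and the handle must be held. Pressing takes about 2 to 4 N unloaded and 8 to 18 N with the table's load.
- bottle_mid (a point): Bystander: clear lab bottle with blue screw cap, 68 mm across, 138 mm tall; point at its centre, half-way up. Bottle and jack stand to the left and right of the free space before the table, either way round.
- glass_beaker_mid (a point): Bystander: small clear beaker 57 mm across, 70 mm tall; point at its centre, half-way up.
- petri_dish_mid (a point): Bystander: lidded petri dish 71 mm across, 15 mm high; point at its centre.

How it is judged:
On the way:
1. the jack stands flat on the bench, handle up, its saddle centred under the lift lug (horizontal distance between saddle and lift_pad below 0.012 m and angle between jack's own z axis and vertical below 0.06 rad and height (world z) of jack below 0.002 m and value of joint jack_handle below 0.15 rad and value of joint table_top below 0.01 rad), for 0.2 s.
At the end, for the whole second after the job is handed in: The arm keeps the handle pressed (over 0.5 of 0.65 rad, over 3 N); the jack stands flat, saddle within 12 mm of the lug's centre, and carries the table (over 5 N); the table's front is up over 0.055 rad (8 mm at the lug) and still, and the arm does not touch the table (horizontal distance between saddle and lift_pad below 0.012 m and angle between jack's own z axis and vertical below 0.06 rad and height (world z) of jack below 0.002 m and value of joint jack_handle above 0.5 rad and value of joint table_top above 0.055 rad and velocity of joint table_top between -0.05 and 0.05 rad/s and contact force between jack and table above 5 N and contact force between any of the fingers, the arm and jack above 3 N and contact force between each of the arm, the fingers and table below 0.5 N); the arm keeps its last pose, push and grip.
It fails at once if the arm pushes the table (contact force between any of the fingers, the arm and table above 8 N).
It fails at once if the bottle is moved or knocked over (distance of bottle_mid from where it was at the start of the episode above 0.03 m or angle between bottle_mid's own z axis and vertical above 0.5 rad).
It fails at once if the beaker is moved or knocked over (distance of glass_beaker_mid from where it was at the start of the episode above 0.03 m or angle between glass_beaker_mid's own z axis and vertical above 0.5 rad).
It fails at once if the petri dish is moved or knocked over (distance of petri_dish_mid from where it was at the start of the episode above 0.03 m or angle between petri_dish_mid's own z axis and vertical above 0.5 rad).
It also fails if it takes over 51 s, if anything falls off the work surface, if the arm or the gripper's body presses on something with over 40 N, if the wrist force passes 120 N, or if a joint passes its speed limit or range.

## Working session

There is one attempt and no reset: what is moved stays moved. The work goes in short steps, Python scripts to look and compute and a tool call to move; the robot and the scene stay as the last step left them, time stands still between calls to the robot, and variables do not carry over. Pictures are saved under pics/ and viewed, about 8 in all and at most 12, crops included, and the job is handed in when it is done.

Besides the shell and the picture viewer there is one more tool, called after ">>>" by a JSON object that holds its "method" and its "body". step_arm: Moves the arm, as the interface text tells. Shift numbers are shares of 0.15 m and turn numbers shares of 45 degrees, none past 1 either way. Its arguments: {"type":"object","properties":{"offset":{"type":"array"},"dr":{"type":"array"},"grip":{"type":"array"}},"required":["offset","dr","grip"]}

```bash
mkdir -p pics; cat > h.py <<'E'
import numpy as np, cv2
from rig import ctrl, eyes, workorder
def P(n):
    return eyes.camera_params(n)
def RT(p):
    R=np.array(p["rotation"],float)
    if R.shape!=(3,3): R=cv2.Rodrigues(R)[0]
    return R,np.array(p["xyz"],float)
def K(p): return np.array([[p["fx"],0,p["cx"]],[0,p["fy"],p["cy"]],[0,0,1.]])
def px2w(n,u,v,z):
    p=P(n);R,t=RT(p)
    q=cv2.undistortPoints(np.array([[[u,v]]],float),K(p),np.array(p["D"],float))[0,0]
    d=R@np.array([q[0],-q[1],-1]);return t+d*(z-t[2])/d[2]
def w2px(n,X):
    p=P(n);R,t=RT(p)
    c=(np.atleast_2d(X)-t)@R*[1,-1,-1]
    return cv2.projectPoints(c,np.zeros(3),np.zeros(3),K(p),np.array(p["D"],float))[0][:,0]
E
python3 - <<'E'
from h import *
for n in("top","scene"):
    print(P(n)); cv2.imwrite(f"pics/{n}0.png",cv2.resize(eyes.get_image(n)[:,:,::-1],None,fx=1.42,fy=1.42,interpolation=cv2.INTER_CUBIC))
print(ctrl.read_state())
E
```

```text
{'fx': 532.7903167846017, 'fy': 532.7903167846017, 'cx': 286.3578562646009, 'cy': 203.6891026992597, 'D': array([-0.16586446,  0.        ,  0.        ,  0.        ,  0.        ]), 'xyz': array([0.36318044, 0.00573315, 1.41378904]), 'rotation': array([ 0.10460325, -0.11575972, -1.56204133])}
{'fx': 449.8867210770667, 'fy': 449.8867210770667, 'cx': 288.9979113914204, 'cy': 203.9854764722226, 'D': array([-0.01577107,  0.        ,  0.        ,  0.        ,  0.        ]), 'xyz': array([-0.07726568,  0.58096152,  1.13403486]), 'rotation': array([ 0.34824416, -0.80100741, -2.25790699])}
{'time': 0.1, 'joint_positions': array([-1.25562248e+00,  3.00421969e-01,  1.52153351e+00,  2.12503170e-05,
        1.32069224e+00, -6.65748228e-02]), 'qd': array([ 0.00034197,  0.00029247, -0.00176144, -0.00097601, -0.00136046,
       -0.00106868]), 'tau': array([ 5.87608902e-04, -5.44379997e+01, -3.62371588e+01, -8.00246380e-05,
        3.02445085e-03,  4.12961288e-05]), 'tool_pos': array([ 0.20485213, -0.5102135 ,  0.24476838]), 'orientation': array([-3.08350850e+00, -5.95807627e-01,  1.73326567e-04]), 'force': array([-0.0518572 ,  0.27933711,  0.04066116]), 'moment': array([0.01637669, 0.03379985, 0.01012997]), 'grip_width': 0.9988218899645703}
```

View pics/top0.png

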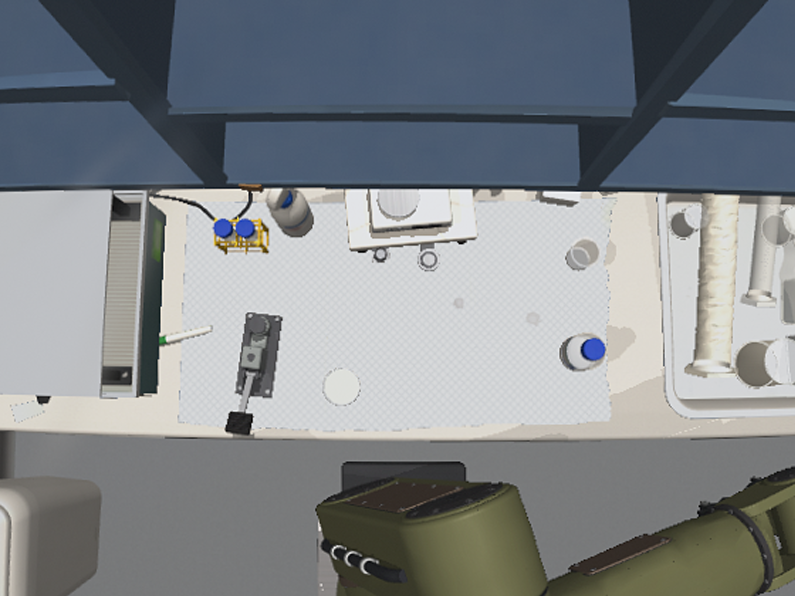

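View pics/scene0.png

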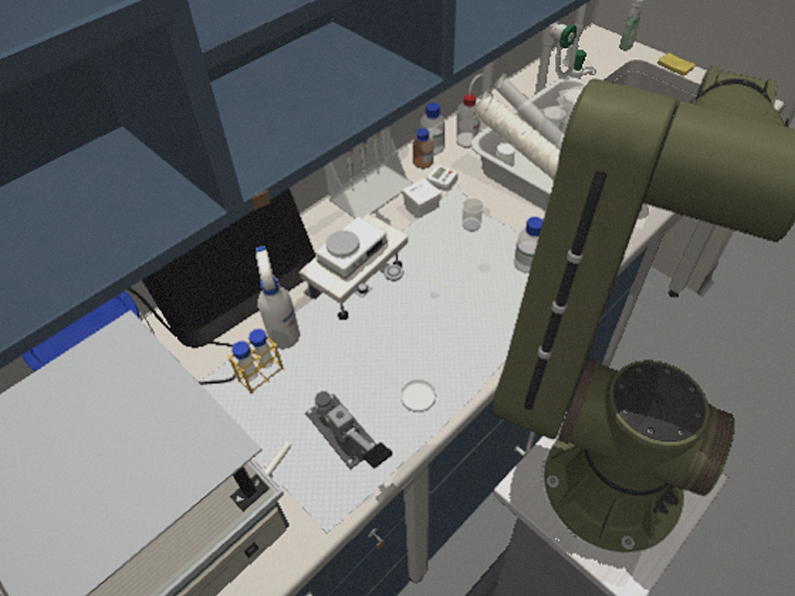

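The top view shows the jack on the left (block ≈(252,356) in the enlarged picture, saddle ≈(260,325), paddle ≈(240,422)), the lug ≈(428,260), and the square bracket at ≈(380,255). The petri dish is at ≈(341,387), the bottle at right (588,350), the beaker at (582,254). I'll enlarge the jack and the lug.

```bash
python3 - <<'E'
from h import *
im=eyes.get_image("top")[:,:,::-1]
def crop(im,x,y,w,h,s): return cv2.resize(im[y:y+h,x:x+w],None,fx=s,fy=s,interpolation=cv2.INTER_CUBIC)
a=crop(im,150,210,60,100,6); b=crop(im,235,130,110,100,4)
c=np.zeros((600,800,3),np.uint8); c[:600,:360]=a; c[:400,360:800]=b
cv2.imwrite("pics/crop1.png",c)
E
```

```text
(no output)
```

View pics/crop1.png

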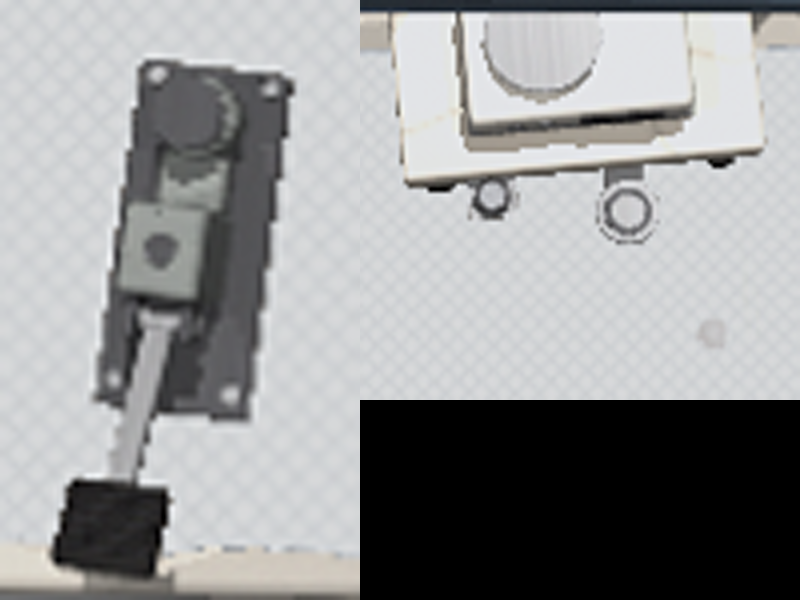

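Crop: block top corners are (125,203), (210,210), (200,302), (118,292). Base corners are (140,62), (295,78), (250,418), (97,400). The saddle is (196,116), and the paddle is centred at about (112,527). In the right panel the lug ring is (628,211), with slab front corners (407,183) and (763,150).

```bash
python3 - <<'E'
from h import *
def j(x,y,z): return px2w("top",(x+.5)/6-.5+150,(y+.5)/6-.5+210,z)
def l(x,y,z): return px2w("top",(x-360+.5)/4-.5+235,(y+.5)/4-.5+130,z)
blk=[j(x,y,.075) for x,y in((125,203),(210,210),(200,302),(118,292))]
base=[j(x,y,.008) for x,y in((140,62),(295,78),(250,418),(97,400))]
print("blk",np.mean(blk,0),[np.linalg.norm(blk[i]-blk[i-1]) for i in range(4)])
m=np.mean(base,0);print("base",m,[np.linalg.norm(base[i]-base[i-1]) for i in range(4)])
fx=(base[0]+base[1]-base[2]-base[3]);yaw=np.arctan2(fx[1],fx[0]);u=np.array([np.cos(yaw),np.sin(yaw),0])
print("yaw",yaw,"origin",m-u*.0075,"saddle pred",m+u*.0525)
print("saddle",j(196,116,.058),"paddle",j(112,527,.102))
a,b=l(407,183,.101),l(763,150,.101);print("slab",a,b,np.linalg.norm(a-b))
d=a-b;ty=np.arctan2(-d[0],d[1]);print("table yaw",ty)
L=l(628,211,.078);print("lug",L)
e=np.array([np.cos(ty),np.sin(ty),0]);f=np.array([-e[1],e[0],0])
print("slab corner pred from lug",L+e*.028+f*.14,L+e*.028-f*.09)
print("petri",px2w("top",341/1.42,387/1.42,.015),"bracket",l(492,198,.078))
print("bottle",px2w("top",594/1.42,349/1.42,.138),"beaker",px2w("top",580/1.42,258/1.42,.02))
import scipy.spatial.transform as s
print(s.Rotation.from_rotvec(ctrl.read_state()["orientation"]).as_matrix())
E
```

```text
blk [0.42873728 0.27255899 0.075     ] [np.float64(0.037548712482028304), np.float64(0.03643047924126177), np.float64(0.03882916580550132), np.float64(0.035199388023323286)]
base [0.43791784 0.27179455 0.008     ] [np.float64(0.1505961948623249), np.float64(0.07011089544583524), np.float64(0.15104926462406051), np.float64(0.06859550549245098)]
yaw -0.10357277955008524 origin [0.43045803 0.27256996 0.008     ] saddle pred [0.4901365 0.2663667 0.008    ]
saddle [0.48773459 0.26344363 0.058     ] paddle [0.314371   0.28559557 0.102     ]
slab [0.61988547 0.09761642 0.101     ] [ 0.64264285 -0.12614355  0.101     ] 0.2249142604682079
table yaw 0.10135595510387081
lug [ 0.60713001 -0.0418707   0.078     ]
slab corner pred from lug [0.62082076 0.10024391 0.078     ] [ 0.64409274 -0.1285757   0.078     ]
petri [0.37849179 0.1160793  0.015     ] bracket [0.61496618 0.04483757 0.078     ]
bottle [ 0.44260262 -0.32323319  0.138     ] beaker [ 0.62205211 -0.33140424  0.02      ]
[[ 9.28007624e-01  3.72561120e-01 -2.49135491e-04]
 [ 3.72561199e-01 -9.28007304e-01  7.72506833e-04]
 [ 5.66064557e-05 -8.09710447e-04 -9.99999671e-01]]
```

Sizes check out: base 151×70 (155×70 expected), slab width 225 (230 expected), bracket 87 mm from the lug. The jack is at about (0.430, 0.272) with yaw −0.11, and the lug at about (0.607, −0.042) with yaw 0.10. Next I swing over the jack.

>>> {"method": "step_arm", "body": {"offset": [[0.78, -1, 0], [0.78, -1, 0], [0.78, -1, 0], [0.78, -1, 0], [0.78, -1, 0], [0.78, -1, 0], [0.78, -1, 0], [0.78, -1, 0], [0.78, -1, 0]], "dr": [[0, 0, 0.624], [0, 0, 0.624], [0, 0, 0.624], [0, 0, 0.624], [0, 0, 0.624], [0, 0, 0.624], [0, 0, 0.624], [0, 0, 0.624], [0, 0, 0.624]], "grip": [-1, -1, -1, -1, -1, -1, -1, -1, -1]}}

```text
time: 1.05
tool_pos: [0.2573, -0.328, 0.2447]
orientation: [-3.136, 0.171, 0.001]
force: [-0.1, 0.4, 0.1]
grip_width: 1.001
```

>>> {"method": "step_arm", "body": {"offset": [[0.17, -1, 0], [0.17, -1, 0], [0.17, -1, 0], [0.17, -1, 0], [0.17, -1, 0], [0.17, -1, 0]], "dr": [[0, 0, 0], [0, 0, 0], [0, 0, 0], [0, 0, 0], [0, 0, 0], [0, 0, 0]], "grip": [-1, -1, -1, -1, -1, -1]}}

```text
time: 1.65
tool_pos: [0.2989, -0.1826, 0.2449]
orientation: [-3.136, 0.173, 0.001]
force: [-0.7, -0.8, 0.1]
grip_width: 0.999
```

>>> {"method": "step_arm", "body": {"offset": [[0.17, -1, 0], [0.17, -1, 0], [0.17, -1, 0], [0.17, -1, 0], [0.17, -1, 0], [0.17, -1, 0]], "dr": [[0, 0, 0], [0, 0, 0], [0, 0, 0], [0, 0, 0], [0, 0, 0], [0, 0, 0]], "grip": [-1, -1, -1, -1, -1, -1]}}

```text
time: 2.25
tool_pos: [0.3407, -0.0378, 0.2449]
orientation: [-3.136, 0.177, 0.002]
force: [-0.2, -0.4, 0.3]
grip_width: 1.002
```

>>> {"method": "step_arm", "body": {"offset": [[0.17, -1, 0], [0.17, -1, 0], [0.17, -1, 0], [0.17, -1, 0], [0.17, -1, 0], [0.17, -1, 0]], "dr": [[0, 0, 0], [0, 0, 0], [0, 0, 0], [0, 0, 0], [0, 0, 0], [0, 0, 0]], "grip": [-1, -1, -1, -1, -1, -1]}}

```text
time: 2.85
tool_pos: [0.3831, 0.1066, 0.2449]
orientation: [-3.136, 0.181, 0.003]
force: [0.4, -0.1, 0.5]
grip_width: 1.002
```

>>> {"method": "step_arm", "body": {"offset": [[0.17, -1, 0], [0.17, -1, 0], [0.17, -1, 0], [0.17, -1, 0], [0.17, -1, 0], [0.17, -1, 0], [0.17, -1, 0], [0.17, -1, 0], [0.17, -1, 0]], "dr": [[0, 0, 0], [0, 0, 0], [0, 0, 0], [0, 0, 0], [0, 0, 0], [0, 0, 0], [0, 0, 0], [0, 0, 0], [0, 0, 0]], "grip": [-1, -1, -1, -1, -1, -1, -1, -1, -1]}}

```text
time: 3.75
tool_pos: [0.4258, 0.2521, 0.2452]
orientation: [-3.135, 0.183, 0.002]
force: [-0.1, -0.5, 0.3]
grip_width: 0.999
```

>>> {"method": "step_arm", "body": {"offset": [[0.012, -0.138, 0], [0.012, -0.138, 0.5], [0.012, -0.138, 0.8], [0.012, -0.138, 0.8], [0.012, -0.138, 0.8], [0.012, -0.138, 0.8]], "dr": [[0, 0, 0], [0, 0, 0], [0, 0, 0], [0, 0, 0], [0, 0, 0], [0, 0, 0]], "grip": [-1, -1, -1, -1, -1, -1]}}

```text
time: 4.35
tool_pos: [0.4303, 0.2727, 0.1263]
orientation: [-3.135, 0.183, 0.001]
force: [0.0, -0.6, 0.3]
grip_width: 0.999
```

```bash
python3 - <<'E'
from h import *
a=[]
for n,c in(("top",(130,200,100,110)),("scene",(190,240,110,110))):
    x,y,w,h=c; a.append(cv2.resize(eyes.get_image(n)[y:y+h,x:x+w,::-1],(395,int(395*h/w)),interpolation=cv2.INTER_CUBIC)[:395])
cv2.imwrite("pics/grasp.png",np.hstack(a))
E
```

```text
(no output)
```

View pics/grasp.png

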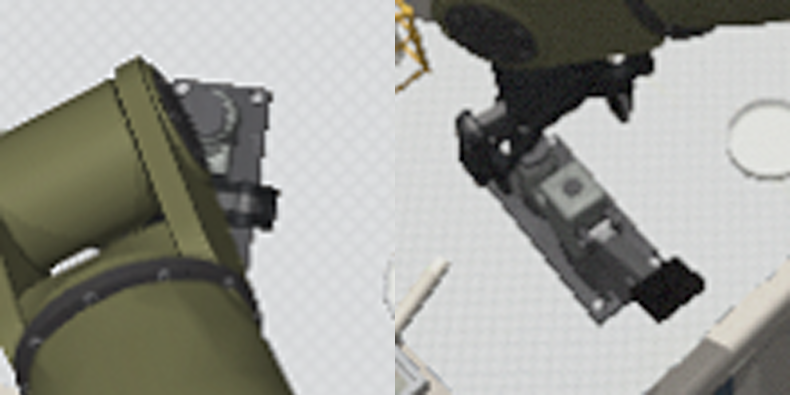

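The fingers straddle the block as planned, seen in both views, with the block at about (575,195) in the right panel. I descend and close.

>>> {"method": "step_arm", "body": {"offset": [[0, 0, 0.25], [0, 0, 0.5], [0, 0, 0.5], [0, 0, 0.5], [0, 0, 0.5], [0, 0, 0.5], [0, 0, 0.5], [0, 0, 0.5], [0, 0, 0.5], [0, 0, 0.5], [0, 0, 0.5], [0, 0, 0.5], [0, 0, 0.5], [0, 0, 0.5]], "dr": [[0, 0, 0], [0, 0, 0], [0, 0, 0], [0, 0, 0], [0, 0, 0], [0, 0, 0], [0, 0, 0], [0, 0, 0], [0, 0, 0], [0, 0, 0], [0, 0, 0], [0, 0, 0], [0, 0, 0], [0, 0, 0]], "grip": [-1, -1, -1, -1, 1, 1, 1, 1, 1, 1, 1, 1, 1, 1]}}

```text
time: 5.85
tool_pos: [0.4313, 0.2734, 0.0532]
orientation: [-3.133, 0.182, -0.005]
force: [-1.2, 0.9, 8.5]
grip_width: 0.411
```

>>> {"method": "step_arm", "body": {"offset": [[0, 0, -0.1], [0, 0, -0.25], [0, 0, -0.4], [0.05, 0.2, -0.45], [0.1, 0.4, -0.45], [0.15, 0.6, -0.45], [0.2, 0.8, -0.45], [0.25, 1, -0.45], [0.25, 1, -0.45], [0.25, 1, -0.45]], "dr": [[0, 0, 0], [0, 0, 0], [0, 0, 0], [0, 0, 0], [0, 0, -0.1], [0, 0, -0.18], [0, 0, -0.276], [0, 0, -0.276], [0, 0, -0.276], [0, 0, -0.276]], "grip": [1, 1, 1, 1, 1, 1, 1, 1, 1, 1]}}

```text
time: 6.85
tool_pos: [0.4506, 0.1194, 0.1201]
orientation: [-3.135, -0.156, -0.003]
force: [0.2, 0.0, -7.1]
grip_width: 0.413
```

>>> {"method": "step_arm", "body": {"offset": [[0.03, 0.2, 0], [0.06, 0.4, 0], [0.09, 0.6, 0], [0.12, 0.8, 0], [0.12, 1, 0], [0.12, 1, 0], [0.12, 1, 0]], "dr": [[0, 0, 0], [0, 0, 0], [0, 0, 0], [0, 0, 0], [0, 0, 0], [0, 0, 0], [0, 0, 0]], "grip": [1, 1, 1, 1, 1, 1, 1]}}

```text
time: 7.55
tool_pos: [0.4832, -0.0276, 0.1194]
orientation: [-3.134, -0.155, -0.002]
force: [-0.4, 0.8, -7.0]
grip_width: 0.413
```

>>> {"method": "step_arm", "body": {"offset": [[0, 0.17, 0.1], [0, 0.17, 0.2], [0, 0.17, 0.2], [0, 0.17, 0.2], [0, 0.17, 0.2]], "dr": [[0, 0, 0], [0, 0, 0], [0, 0, 0], [0, 0, 0], [0, 0, 0]], "grip": [1, 1, 1, 1, 1]}}

```text
time: 8.05
tool_pos: [0.4861, -0.0522, 0.0901]
orientation: [-3.134, -0.157, -0.004]
force: [-0.7, -0.0, -7.7]
grip_width: 0.407
```

```bash
python3 - <<'E'
from h import *
a=[]
for n,c in(("top",(220,130,130,130)),("scene",(200,150,130,130))):
    x,y,w,h=c; a.append(cv2.resize(eyes.get_image(n)[y:y+h,x:x+w,::-1],(390,390),interpolation=cv2.INTER_CUBIC))
cv2.imwrite("pics/pre.png",np.hstack(a))
E
```

```text
(no output)
```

View pics/pre.png

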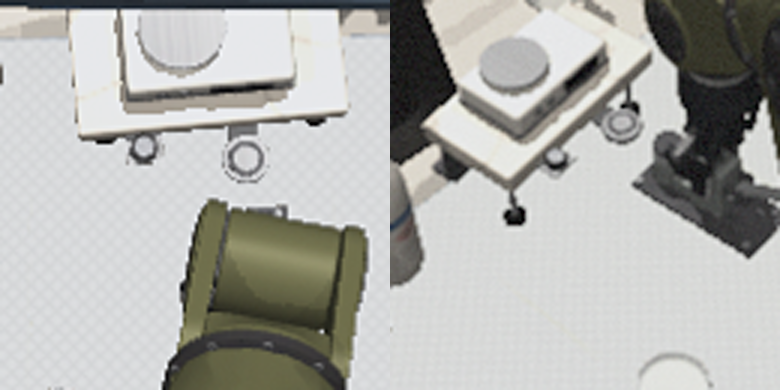

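The jack is held level with its handle up, short of the lug (lug at (622,124), saddle at ≈(666,148) in the right panel). I lower it to ~4 mm and measure.

>>> {"method": "step_arm", "body": {"offset": [[0, 0, 0.1], [0, 0, 0.19], [0, 0, 0.215], [0, 0, 0.215], [0, 0, 0.215]], "dr": [[0, 0, 0], [0, 0, 0], [0, 0, 0], [0, 0, 0], [0, 0, 0]], "grip": [1, 1, 1, 1, 1]}}

```text
time: 8.65
tool_pos: [0.4864, -0.0524, 0.0581]
orientation: [-3.135, -0.156, -0.004]
force: [0.1, -0.5, -6.6]
grip_width: 0.413
```

```bash
python3 - <<'E'
from h import *
im=eyes.get_image("scene")[170:245,255:355,::-1]
cv2.imwrite("pics/pre2.png",cv2.resize(im,(800,600),interpolation=cv2.INTER_CUBIC))
E
```

```text
(no output)
```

View pics/pre2.png

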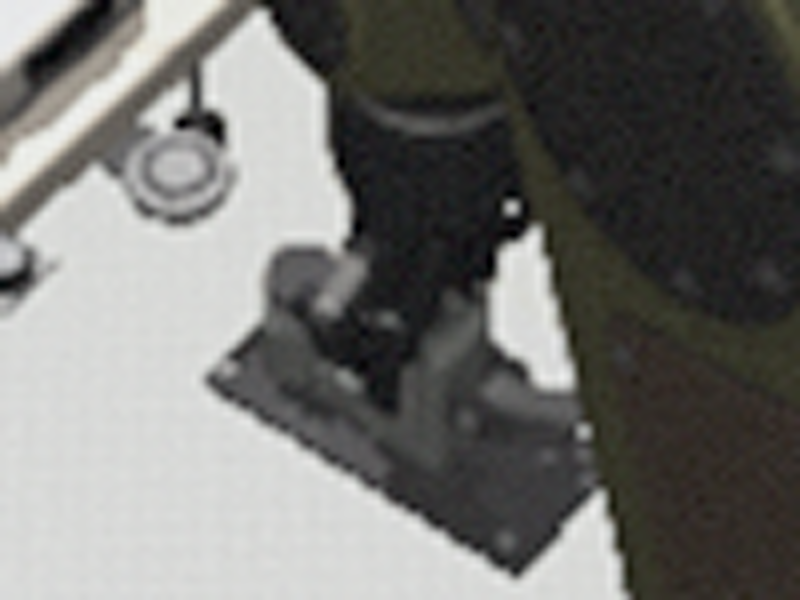

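```bash
python3 - <<'E'
from h import *
f=lambda x,y,z: px2w("scene",(x+.5)/8-.5+255,(y+.5)/8-.5+170,z)
L=f(178,166,.078); F=f(207,379,.010); B=f(517,576,.010)
print("lug",L,"F",F,"B",B,np.linalg.norm(F-B))
d=(F-B)[:2];yaw=np.arctan2(d[1],d[0]);u=np.array([np.cos(yaw),np.sin(yaw)]);v=np.array([-u[1],u[0]])
o=((F+B)[:2]/2)-u*.0075-v*.035
print("yaw",yaw,"origin",o,"saddle",o+.06*u)
s=o+.06*u; s2=np.array([.4864,-.0524])+.06*np.array([.995,.0993])
# circle outline of predicted saddle for both hypotheses
for c in (s,s2):
    t=np.linspace(0,2*np.pi,60);X=np.c_[c[0]+.016*np.cos(t),c[1]+.016*np.sin(t),0*t+.063]
    p=(w2px("scene",X)-[255,170]+.5)*8-.5; print(c,"extents",p.min(0),p.max(0))
E
```

```text
lug [ 0.60894711 -0.04177079  0.078     ] F [ 0.56524208 -0.01109267  0.01      ] B [ 0.41363349 -0.02534574  0.01      ] 0.15227709859037203
yaw 0.09373673773508137 origin [ 0.48524669 -0.05376755] saddle [ 0.54498329 -0.04815158]
[ 0.54498329 -0.04815158] extents [266.2561273  236.75915177] [349.1122383  300.65155997]
[ 0.5461   -0.046442] extents [261.09141148 237.68488842] [343.96119656 301.60279734]
```

Both cameras agree on the lug (within 2 mm), and the saddle estimates agree within 2 mm. The shift is 63 mm along tool x; I slide in, then set down.

>>> {"method": "step_arm", "body": {"offset": [[0.1, 0, 0.01], [0.2, 0, 0.015], [0.3, 0, 0.015], [0.38, 0, 0.015], [0.42, 0, 0.015], [0.42, 0, 0.015], [0.42, 0, 0.015], [0.42, 0, 0.025], [0.42, 0, 0.033], [0.42, 0, 0.033], [0.42, 0, 0.033]], "dr": [[0, 0, 0], [0, 0, 0], [0, 0, 0], [0, 0, 0], [0, 0, 0], [0, 0, 0], [0, 0, 0], [0, 0, 0], [0, 0, 0], [0, 0, 0], [0, 0, 0]], "grip": [1, 1, 1, 1, 1, 1, 1, 1, 1, 1, 1]}}

```text
time: 9.8
tool_pos: [0.5491, -0.0462, 0.0534]
orientation: [-3.135, -0.156, -0.005]
force: [-0.4, 0.1, -7.1]
grip_width: 0.418
```

```bash
python3 - <<'E'
from h import *
im=eyes.get_image("scene")[155:230,240:340,::-1]
cv2.imwrite("pics/set.png",cv2.resize(im,(800,600),interpolation=cv2.INTER_CUBIC))
E
```

```text
(no output)
```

View pics/set.png

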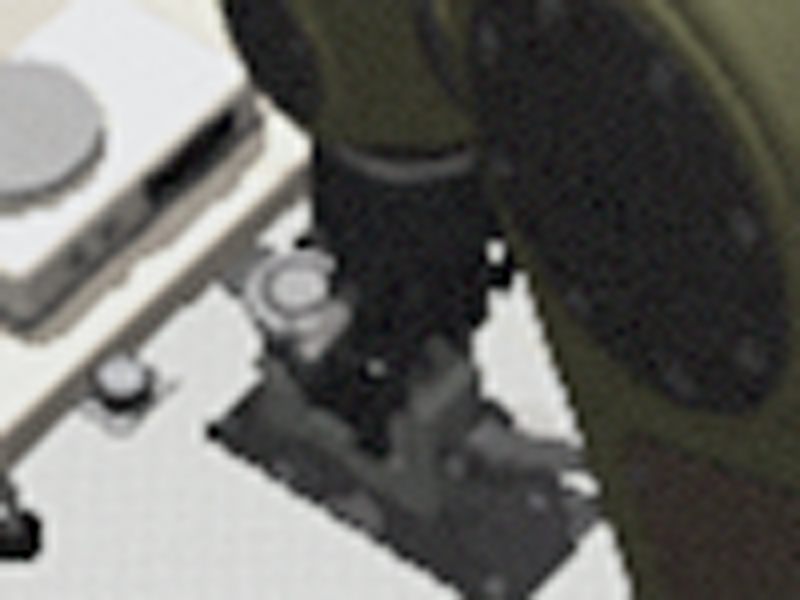

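The saddle is hidden beneath the lug (ring at (298,290)) and the front base corner is at (212,432). The wrist force still shows the full weight, so I lower a bit further.

>>> {"method": "step_arm", "body": {"offset": [[0, 0, 0.01], [0, 0, 0.02], [0, 0, 0.02], [0, 0, 0.02]], "dr": [[0, 0, 0], [0, 0, 0], [0, 0, 0], [0, 0, 0]], "grip": [1, 1, 1, 1]}}

```text
time: 10.25
tool_pos: [0.5492, -0.046, 0.0532]
orientation: [-3.135, -0.157, -0.006]
force: [-19.3, 4.3, 31.2]
grip_width: 0.411
```

```bash
python3 - <<'E'
from h import *
f=lambda x,y,z: px2w("scene",(x+.5)/8-.5+240,(y+.5)/8-.5+155,z)
L=f(298,289,.078); F=f(211,432,.006); y=.0975
u=np.array([np.cos(y),np.sin(y)]);v=np.array([-u[1],u[0]])
print(L,F, "saddle",F[:2]-.025*u-.035*v)
E
```

```text
[ 0.60784213 -0.04067824  0.078     ] [ 0.62558502 -0.00508787  0.006     ] saddle [ 0.60411085 -0.04235528]
```

>>> {"method": "step_arm", "body": {"offset": [[0.015, 0, -0.012], [0.015, 0, -0.012], [0.015, 0, -0.007], [0.015, 0, -0.007], [0.015, 0, -0.007]], "dr": [[0, 0, 0], [0, 0, 0], [0, 0, 0], [0, 0, 0], [0, 0, 0]], "grip": [1, 1, 1, 1, 1]}}

```text
time: 10.75
tool_pos: [0.5512, -0.0458, 0.0537]
orientation: [-3.135, -0.157, -0.005]
force: [-0.3, -0.8, -7.4]
grip_width: 0.415
```

>>> {"method": "step_arm", "body": {"offset": [[0, 0, 0.004], [0, 0, 0.004], [0, 0, 0.004], [0, 0, 0.004], [0, 0, 0], [0, 0, 0], [0, 0, 0], [0, 0, 0], [0, 0, 0], [0, 0, 0]], "dr": [[0, 0, 0], [0, 0, 0], [0, 0, 0], [0, 0, 0], [0, 0, 0], [0, 0, 0], [0, 0, 0], [0, 0, 0], [0, 0, 0], [0, 0, 0]], "grip": [1, 1, 1, 1, -1, -1, -1, -1, -1, -1]}}

```text
time: 11.75
tool_pos: [0.5513, -0.0458, 0.0538]
orientation: [-3.135, -0.157, -0.005]
force: [0.3, 0.4, -0.4]
grip_width: 1.004
```

>>> {"method": "step_arm", "body": {"offset": [[0, 0, -0.2], [0, 0, -0.4], [0, 0, -0.7], [-0.2, 0, -0.9], [-0.5, 0, -0.9], [-0.8, 0, -0.9], [-1, 0, -0.9], [-1, 0, -0.9], [-1, 0, -0.9]], "dr": [[0, 0, 0], [0, 0, 0], [0, 0, 0], [0, 0, 0], [0, 0, 0], [0, 0, 0], [0, 0, 0], [0, 0, 0], [0, 0, 0]], "grip": [-1, -1, -1, -1, -1, 1, 1, 1, 1]}}

```text
time: 12.65
tool_pos: [0.4018, -0.0613, 0.1888]
orientation: [-3.135, -0.156, -0.007]
force: [0.6, -0.7, -0.9]
grip_width: 0.332
```

```bash
python3 - <<'E'
from h import *
a=[]
for n,c in(("top",(250,150,100,130)),("scene",(240,155,100,130))):
    x,y,w,h=c; a.append(cv2.resize(eyes.get_image(n)[y:y+h,x:x+w,::-1],(400,520),interpolation=cv2.INTER_CUBIC))
cv2.imwrite("pics/rel.png",np.hstack(a))
E
```

```text
(no output)
```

View pics/rel.png

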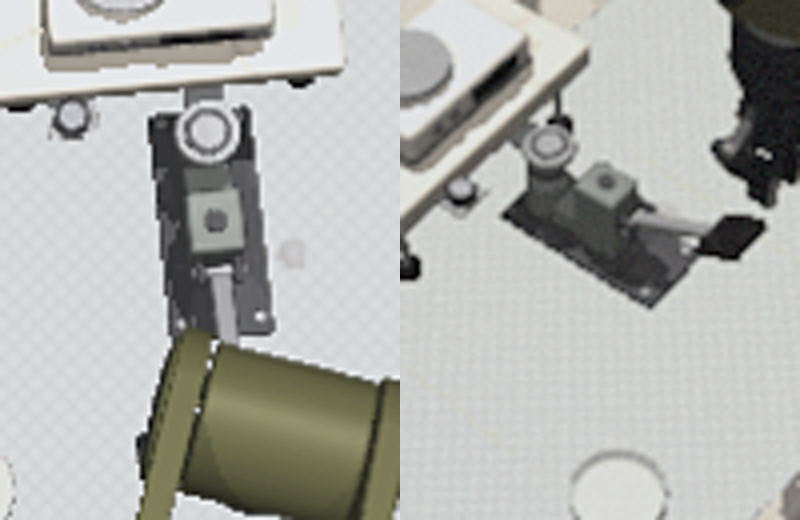

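The jack stands under the lug with its handle up. Top view: block corners (187,190), (238,187), (244,252), (192,257), base corners (150,115), (248,106), (275,330), lug (206,131). Scene: base corners (501,215), (651,306), lug (549,144), paddle centre ≈(732,237).

```bash
python3 - <<'E'
from h import *
t=lambda x,y,z: px2w("top",(x+.5)/4-.5+250,(y+.5)/4-.5+150,z)
s=lambda x,y,z: px2w("scene",(x-400+.5)/4-.5+240,(y+.5)/4-.5+155,z)
def est(F,B,sy=1):
    d=(F-B)[:2];y=np.arctan2(d[1],d[0]);u=d/np.linalg.norm(d);v=np.array([-u[1],u[0]])
    o=(F+B)[:2]/2-.0075*u-sy*.035*v; print(np.linalg.norm(d),"yaw",y,"o",o,"saddle",o+.06*u)
est(t(150,115,.008),t(172,338,.008)); est(t(248,106,.008),t(275,330,.008),-1)
est(s(501,215,.004),s(651,306,.004))
b=np.mean([t(*p,.075) for p in((187,190),(238,187),(244,252),(192,257))],0);print("blk",b,b[:2]+.06*np.array([.995,.1]))
print("lug",t(206,131,.078),s(549,144,.078),"paddle",s(732,237,.096))
E
```

```text
0.15061120510540232 yaw 0.10197157934579927 o [ 0.55173952 -0.04867103] saddle [ 0.61142784 -0.04256333]
0.15181748449733398 yaw 0.11697785734232638 o [ 0.5502585 -0.0462149] saddle [ 0.60984846 -0.03921223]
0.15083346318982663 yaw 0.11655566653246537 o [ 0.55160061 -0.04870136] saddle [ 0.61119352 -0.04172384]
blk [ 0.5494186  -0.04665659  0.075     ] [ 0.6091186  -0.04065659]
lug [ 0.60712087 -0.04059603  0.078     ] [ 0.60788468 -0.04099452  0.078     ] paddle [ 0.434509   -0.05914441  0.096     ]
```

The saddle is about 2.5 mm off the lug centre and the yaw is ~0.11. Next I put the shut fingers over the paddle and go down slowly.

>>> {"method": "step_arm", "body": {"offset": [[0.18, 0.01, 0], [0.18, 0.01, 0], [0.18, 0.01, 0.2], [0.18, 0.01, 0.4], [0.18, 0.01, 0.42], [0.18, 0.01, 0.45], [0.18, 0.01, 0.48], [0.18, 0.01, 0.51], [0.18, 0.01, 0.54], [0.18, 0.01, 0.57], [0.18, 0.01, 0.57]], "dr": [[0, 0, 0], [0, 0, 0], [0, 0, 0], [0, 0, 0], [0, 0, 0], [0, 0, 0], [0, 0, 0], [0, 0, 0], [0, 0, 0], [0, 0, 0], [0, 0, 0]], "grip": [1, 1, 1, 1, 1, 1, 1, 1, 1, 1, 1]}}

```text
time: 13.85
tool_pos: [0.4296, -0.0598, 0.1027]
orientation: [-3.135, -0.157, -0.005]
force: [1.1, 0.2, 2.5]
grip_width: -0.0
```

Unloaded press force is 2.5 N, as expected. I continue down.

>>> {"method": "step_arm", "body": {"offset": [[0, 0, 0.02], [0, 0, 0.05], [0, 0, 0.08], [0, 0, 0.11], [0, 0, 0.14], [0, 0, 0.17], [0, 0, 0.19], [0, 0, 0.21], [0, 0, 0.23], [0, 0, 0.245], [0, 0, 0.255], [0, 0, 0.255], [0, 0, 0.255]], "dr": [[0, 0, 0], [0, 0, 0], [0, 0, 0], [0, 0, 0], [0, 0, 0], [0, 0, 0], [0, 0, 0], [0, 0, 0], [0, 0, 0], [0, 0, 0], [0, 0, 0], [0, 0, 0], [0, 0, 0]], "grip": [1, 1, 1, 1, 1, 1, 1, 1, 1, 1, 1, 1, 1]}}

```text
time: 15.15
tool_pos: [0.4289, -0.0597, 0.0643]
orientation: [-3.135, -0.157, -0.002]
force: [-9.7, -1.8, 13.1]
grip_width: -0.001
```

```bash
python3 - <<'E'
from h import *
a=[]
for n,c in(("top",(250,150,100,130)),("scene",(240,155,100,130))):
    x,y,w,h=c; a.append(cv2.resize(eyes.get_image(n)[y:y+h,x:x+w,::-1],(400,520),interpolation=cv2.INTER_CUBIC))
cv2.imwrite("pics/press.png",np.hstack(a))
s=ctrl.read_state();print(s["force"],s["tool_pos"])
E
```

```text
[-8.33211876 -3.00456453 12.52071845] [ 0.4289315  -0.05972374  0.06430316]
```

View pics/press.png

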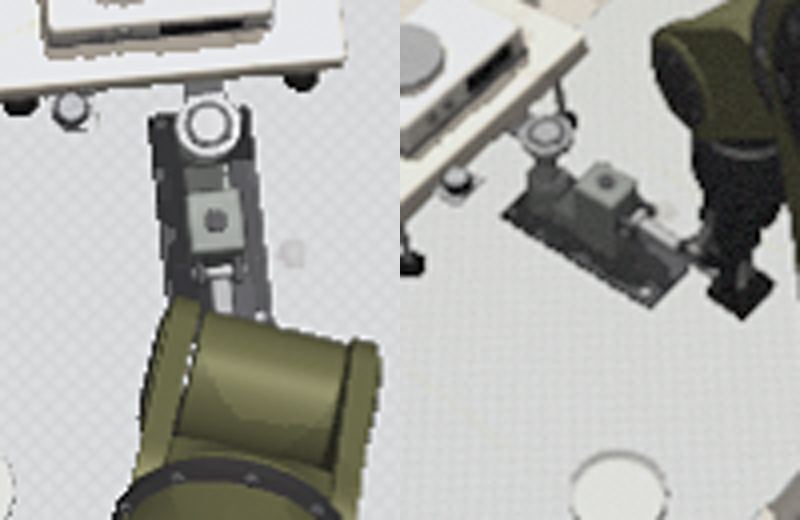

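The jack has not moved (same base and block pixels). The lug has risen from (549,144) to (546,131) in the scene view, and the handle is nearly down. I'll quantify the lift.

```bash
python3 - <<'E'
from h import *
ty=.1; e=np.array([np.cos(ty),np.sin(ty),0])
L=np.array([.6075,-.041,.078]); H=L+e*.148
for th in(0,.055,.08,.09,.1):
    X=H+(-e*.148*np.cos(th))+np.array([0,0,.148*np.sin(th)])
    print(th,(w2px("scene",X)[0]-[240,155]+.5)*4-.5+[400,0],(w2px("top",X)[0]-[250,150]+.5)*4-.5)
# handle angle from fingertip z .0503 touching the paddle top (front edge or rear edge of the pad)
pin=np.array([-.03,.052]); c=(np.array([.4289,-.0597])-[.550,-.047])@e[:2]; print("jack x of tool",c)
for th in(.5,.55,.6,.65):
    s=.48-th; mid=pin+.098*np.array([-np.cos(s),np.sin(s)]); # plus top offset fitted: 102 mm up / 41 mm down
    k=np.interp(th,[0,.65],[.102-(.052+.098*np.sin(.48)),.041-(.052-.098*np.sin(.17))])
    for dx in(-.011,.011): print(th,dx,mid[1]+k-np.tan(s)*(c+dx-mid[0]))
E
```

```text
0 [549.35186288 144.25205603] [206.63451271 130.41886046]
0.055 [548.73898376 137.21950559] [207.05151116 127.76376884]
0.08 [548.31193767 133.92033381] [207.21920383 126.31915549]
0.09 [548.11504519 132.58337699] [207.28237972 125.69961205]
0.1 [547.90323389 131.23673681] [207.34330498 125.05622554]
jack x of tool -0.12176288880658369
0.5 -0.011 0.055331823874604044
0.5 0.011 0.0557718825506589
0.55 -0.011 0.050246352707837456
0.55 0.011 0.05178887298102152
0.6 -0.011 0.0451246176931463
0.6 0.011 0.04777736311179502
0.65 -0.011 0.03993991927900373
0.65 0.011 0.04371636936674687
```

The estimates are handle ≈0.56 rad and tilt ≈0.08–0.1 rad. I press ~3 mm more for margin and ease the sideways drag slightly.

>>> {"method": "step_arm", "body": {"offset": [[0, 0, 0.01], [-0.003, 0, 0.02], [-0.003, 0, 0.02], [-0.003, 0, 0.02], [-0.003, 0, 0.02], [-0.003, 0, 0.02], [-0.003, 0, 0.02], [-0.003, 0, 0.02]], "dr": [[0, 0, 0], [0, 0, 0], [0, 0, 0], [0, 0, 0], [0, 0, 0], [0, 0, 0], [0, 0, 0], [0, 0, 0]], "grip": [1, 1, 1, 1, 1, 1, 1, 1]}}

```text
time: 16.05
tool_pos: [0.4288, -0.0598, 0.0617]
orientation: [-3.135, -0.157, -0.004]
force: [-3.2, 0.8, 12.5]
grip_width: 0.003
```

```bash
python3 - <<'E'
from h import *
a=[]
for n,c in(("top",(250,150,100,130)),("scene",(240,155,100,130))):
    x,y,w,h=c; a.append(cv2.resize(eyes.get_image(n)[y:y+h,x:x+w,::-1],(400,520),interpolation=cv2.INTER_CUBIC))
cv2.imwrite("pics/press2.png",np.hstack(a))
s=ctrl.read_state();print(s["force"],s["tool_pos"],abs(s["qd"]).max())
E
```

```text
[-3.36641748  0.42203764 12.74920187] [ 0.42883887 -0.05983019  0.06168203] 0.0016919085204433338
```

View pics/press2.png

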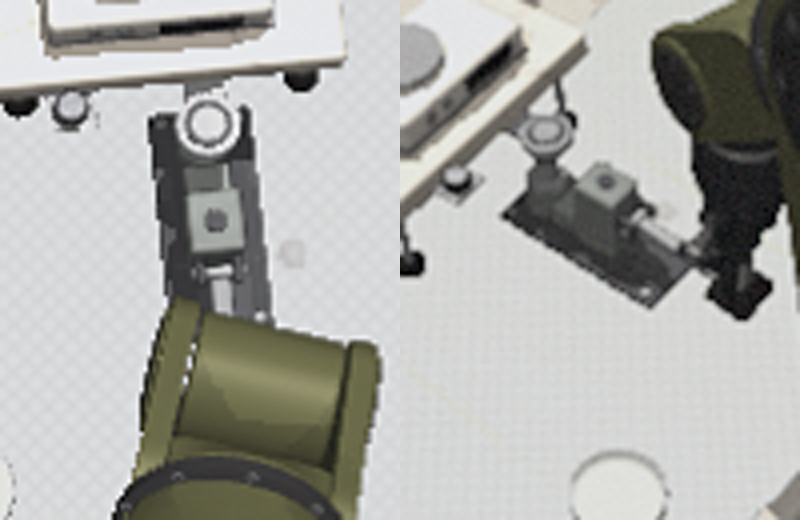

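The table is up (lug ring at (546,130)), the jack is unmoved and flat, and the press force is a steady 12.6 N. I hand in.

```bash
python3 -c "
from rig import workorder
print(workorder.close_job())"
```

```text
the job is handed in; nothing more can be done
None
```

The jack is standing under the lift lug and the table's front is raised. I handed the job in at about 16 s with the arm still holding the handle down. No verdict is reported, so these are my own last checks:

- **Saddle position:** with the handle up, the saddle measured about 2.5 mm from the lug's centre (12 mm allowed); the per-measurement spread was 1.5–5 mm. The jack's outline had not moved in the pictures after pressing.
- **Handle:** estimated at 0.58–0.6 rad from the fingertip height (over 0.5 needed). The press force was a steady 12.7 N.
- **Table:** the tilt was about 0.08–0.1 rad from the lug's rise in the scene view (over 0.055 needed), and the arm was still. The top view and the handle angle put the tilt at the lower end of that range.
- **Clear of other things:** the arm stayed well away from the table. The petri dish looked undisturbed in the pictures; I did not re-measure the bottle or the beaker, but the arm passed well above the bottle and never came near the beaker.

One thing went less smoothly: while setting the jack down, I briefly pressed it on the bench with about 31 N and a 19 N sideways force. I raised it slightly and set it down again before opening the gripper.

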